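# Turn a face-down test cassette over in the steel tray

### The job

One of the two rapid-test cassettes in the steel tray lies face-down: turn it over so that it lies flat on the tray's liner with its result windows up. Do not pinch it or pick it up: push it gently with the fingertips against a sloping side of the tray until it rides up and leans there on its edge, then from behind push its raised edge back over so that it falls onto its back. Leave the face-up cassette, the little dropper bottle and everything else on the table where they are.

Things in the scene. Friction and masses are not known exactly. Their poses are not given: they have to be found in the camera images.
- tray: Fixed steel tray. Flat floor 190 mm (tray x) by 330 mm (tray y), a grippy teal liner, its top 3 mm above the table. Four slippery steel sides rise from the floor's edges, flaring out at 65 degrees from level to the rim, 48 mm above the table and 21 mm outside the floor's edge; the rim is 12 mm wide. Origin: centre of the underside, on the table; x roughly away from the robot, z up
- test_down: The cassette to turn over: stiff slippery white slab, 80 (its x) by 62 (its y) by 6 mm, about 35 g, flat on the liner, windows down: only its plain back with thin grey seam lines is seen. Origin: middle of the slab. Its z points out of the plain back: up at first, down when turned over. Its x starts within 0.3 rad of the tray's x
- test_up: Second cassette of the same size, face-up (blue heading bar, five windows with red lines, five dark wells). To be left alone. Origin: middle of the slab; z up. One cassette lies in the tray's +y half, the other in its -y half; which is which varies
- dropper: Small blue dropper bottle standing in the tray between the cassettes' lanes, near the tray's +x side, 20 mm across and 43 mm tall, 15 g. Origin: centre of its underside. To be left alone
- sanitizer: Pale blue hand-sanitizer bottle with a white pump, 60 mm across, 175 mm tall, standing on the table to the robot's right of the tray. Origin: centre of its underside. To be left alone
- phone: Black phone lying on the table to the robot's right of the tray, nearer than the sanitizer, 74 x 152 x 8 mm. Origin: centre of its underside. To be left alone
- oximeter: Blue and white finger pulse oximeter lying on the table to the robot's left of the tray, 60 x 34 x 30 mm. Origin: centre of its underside. To be left alone
- specimen: White specimen jar with a red cap, 44 mm across and 62 mm tall, standing on the table to the robot's left of the tray. Origin: centre of its underside. To be left alone

How it is judged:
On the way:
1. the face-down cassette has been tipped up and leans on its edge against the tray's side (its face 40 to 85 degrees from flat) (angle between test_down's own z axis and vertical between 0.7 and 1.48 rad and contact force between test_down and tray above 0.05 N), for 0.2 s.
At the end, for the whole second after the job is handed in: The cassette that was face-down lies flat (within 7 degrees) and at rest on the tray's liner with its windows up; the other cassette is still face-up and, like the dropper bottle, within 15 mm of where it was (angle between test_down's own z axis and vertical above 3.02 rad and height (world z) of test_down below 0.012 m and contact force between test_down and tray above 0.05 N and linear speed of test_down below 0.02 m/s and angle between test_up's own z axis and vertical below 0.12 rad and distance of each of test_up, dropper from where it was at the start of the episode below 0.015 m and angle between dropper's own z axis and vertical below 0.2 rad); the robot touches nothing.
It fails at once if the cassette was lifted off the liner or carried (its middle more than about 2 cm higher than tipping alone can bring it) ((angle between test_down's own z axis and vertical below 0.5 rad and height (world z) of test_down above 0.045 m) or (angle between test_down's own z axis and vertical above 2.64 rad and height (world z) of test_down above 0.045 m) or height (world z) of test_down above 0.064 m).
It fails at once if the cassette was pinched or pressed hard (more than 18 N from the fingers) (contact force between test_down and the fingers above 18 N).
It fails at once if the face-up cassette or the dropper bottle was pushed away or tipped (distance of any of test_up, dropper from where it was at the start of the episode above 0.015 m or angle between any of test_up, dropper's own z axis and vertical above 0.4 rad).
It fails at once if something on the table was pushed away or knocked over (distance of any of sanitizer, phone, oximeter, specimen from where it was at the start of the episode above 0.02 m).
It also fails if it takes over 51 s, if anything falls off the work surface, if the arm or the gripper's body presses on something with over 40 N, if the wrist force passes 120 N, or if a joint passes its speed limit or range.

### The arm

A 6-joint arm with a two-finger parallel gripper is mounted at the origin on the work surface. World frame = base frame: x ahead of the robot, y to its left, z up, the work surface at z = 0. Lengths are in m, angles in rad, forces in N, time in s.
With the tool pointing down it reaches from about 0.35 to 0.775 m from the base axis. Payload 7.3 kg.
Tool frame: the origin (TCP) lies on the centre line of the jaws, within the pads' length; the fingertips stand 17 mm ahead of it and the grasp point (between the pads) lies 2 mm behind it (robot.tcp_to_tips is the distance from the TCP to the fingertips, in m); z points along the fingers, y is the line along which they close (so a half turn about z gives the same grasp; the last joint's range is limited). The gripper opens to 92 mm and grips with 3 to 60 N. Pads are 19 mm wide; open, the fingers measure 130 mm over their backs; the gripper's body (75 mm by 190 mm) begins 47 mm behind the grasp point.
Start: joints at [-1.356, 0.342, 1.524, -0, 1.275, -0.146], TCP at [0.185, -0.491, 0.244] pointing down, gripper open.
Joint ranges: [-2.53, 2.53], [-0.77, 2.02], [0.04, 2.7], [-1, 4.14], [0.28, 2.66], [-3.11, 3.11]. Speed limits (rad/s): [2.57, 2.57, 3.14, 3.14, 3.14, 3.14].

### API

Orientations are given as [roll, pitch, yaw] about the fixed x, y, z axes, in that order (R = Rz(yaw) Ry(pitch) Rx(roll)).
In Python, from cell import robot gives the robot as it stands. The module is installed in compiled form; this text tells all that it offers.
- The arm moves only by the tool carry_out, never from a script. Its argument "commands" is a list of rows, each a list of 3 entries, a list of its own where there are three numbers: the shift along the tool's x, y, z in m, then the turn about the tool's z in rad, then the opening, from 0 (shut) to 1 (fully open). In form: [[[dx, dy, dz], yaw, claw], ...]. A call has 1 to 20 rows; each row shifts and turns the commanded pose from where the row before left it, along the tool's axes as they then stand; what a row does not reach is not made up. A row lasts 1/8 s, in which the tool goes at most 62.5 mm and 10.7 degrees, less where a joint would pass 70% of its speed; a pose out of reach is approached as far as the arm can. A call is refused whole if a number of a shift passes 0.0625 or a number of a turn 0.188, either way. A call with a gripper value outside its range is refused whole. The fingers move at their own pace and stop on an object; "newtons" is the grip in N (left out, the last holds). Time passes only in rows, so rows that do not move let the fingers close. It gives the time, the measured TCP pose, the force, the opening and the grip force at its end, in the units of the state.
- robot.observe(): the state, without advancing time (a new reading comes with each control period).
- robot.read_camera(name): name is "scene" or "side" or "wrist"; returns a dict with "pixels" (400x640x3 uint8, red, green, blue), "fx", "fy", "cx", "cy" (pixels), "k1" (the pictures are not rectified: a ray, as slopes to the right and down, at radius r is drawn at 1 + k1 r^2 times it, then the intrinsics apply), "view" (4x4, takes a point from world to camera coordinates); the wrist camera has in their place "T_tool_cam" (4x4, takes a point from camera to tool coordinates, whose origin is the TCP and whose axes are the flange's). Camera axes: x right, y up, looking along -z (the intrinsics and any distortion apply to the point x, -y, -z); pixel columns grow to the right and rows downward; lengths in m; the calibration is good to about 2 mm. A picture is of the moment at which its call begins: read the wrist's pose just before it. There is no depth.
- robot.hand_in(): hands the job in; it is judged then, once.
Trained networks look in a picture, given as the dict that the camera call returned (one of the last four; its "shot" number tells which), for a name from the list of things; names that differ only in an ending like _2 or _b are one class to them, and where a whole thing is asked for, a point or a joint stands for the part that bears it (a point fixed in the world has none). Each returns a list of dicts, best first, with "p" (0 to 1); they miss things now and then, are a little off and sometimes report something else, mostly with a low value. They report only what shows in the picture. A call takes as long as a camera call.
- robot.find_in(picture, name): "at" ([column, row] in pixels, amid what is visible of it).
- robot.tip_of(picture, name): "at" ([column, row] in pixels: a listed point, or the origin of a listed thing).
The state is a dict: "time": time; "qpos": joint angles; "qvel": joint speeds; "joint_efforts": joint torques, N m; "tool_pos": TCP position; "tool_rot": TCP orientation; "contact_force": force on the tool from outside, world axes, zero at the start; "torque": the same for the moment, N m; "opening": finger opening in m; "grip_force": force on a finger pad.
Only numpy, scipy, OpenCV 4.12 (cv2) and the standard library are available. Lean on these libraries where they do the work, as an engineer would, in place of code of your own. Each camera call takes 0.05 s, during which the arm holds its last target. There are 200 camera calls.

## Working session

There is one attempt and no reset: what is moved stays moved. The work goes in short steps, Python scripts to look and compute and a tool call to move; the robot and the scene stay as the last step left them, time stands still between calls to the robot, and variables do not carry over. Pictures are saved under pics/ and viewed, at most 10 in all, crops included, and the job is handed in when it is done.

Besides the shell and the picture viewer there is one more tool, called after ">>>" by a JSON object that holds its "op" and its "data". carry_out: Moves the arm, as the interface text tells. Its arguments: {"type":"object","properties":{"commands":{"type":"array"},"newtons":{"type":"number"}},"required":["commands"]}

```bash
mkdir -p pics; cat > h.py <<'E'
import numpy as np, cv2
from cell import robot
def ray(c,px):
    d=np.array([(px[0]-c['cx'])/c['fx'],(px[1]-c['cy'])/c['fy']]); u=d.copy()
    for _ in range(20): u=d/(1+c['k1']*(u@u))
    v=np.array(c['view']); R=v[:3,:3]; o=-R.T@v[:3,3]
    return o, R.T@np.array([u[0],-u[1],-1])
def at_z(c,px,z):
    o,d=ray(c,px); return o+d*(z-o[2])/d[2]
def proj(c,p):
    v=np.array(c['view']); q=v[:3,:3]@np.array(p)+v[:3,3]
    u=np.array([q[0],-q[1]])/-q[2]; u=u*(1+c['k1']*(u@u))
    return u*[c['fx'],c['fy']]+[c['cx'],c['cy']]
def shot(n,f=None):
    c=robot.read_camera(n)
    if f: cv2.imwrite('pics/'+f+'.png',c['pixels'][:,:,::-1])
    return c
E
python3 - <<'E'
from h import *
np.set_printoptions(precision=4,suppress=True)
o=robot.observe(); print(o['time'],o['tool_pos'],o['tool_rot'],o['contact_force'],robot.tcp_to_tips)
for n in('scene','side'):
    c=shot(n,n+'0')
    print(n,'cam pos',ray(c,(320,200))[0])
    for t,z in(('test_down',.006),('test_up',.006),('dropper',.003),('tray',0)):
        for f in(robot.tip_of(c,t)[:1]): print(t,f['p'],f['at'],at_z(c,f['at'],z))
E
```

```text
0.0 [ 0.1853 -0.4908  0.243 ] [-3.14   -0.0002  0.3608] [ 0.6872 -0.4957 -0.0653] 0.017
scene cam pos [1.1335 0.3921 1.1213]
test_down 0.6 [340.8, 228.1] [0.5495 0.0981 0.006 ]
test_up 0.93 [295.6, 200.6] [ 0.5413 -0.0885  0.006 ]
dropper 0.53 [308.9, 228.2] [0.6056 0.0098 0.003 ]
side cam pos [0.3219 0.9717 1.0808]
test_down 0.66 [304.1, 226.6] [0.5455 0.0951 0.006 ]
test_up 0.6 [315.6, 189.7] [ 0.5412 -0.0822  0.006 ]
dropper 0.39 [297.0, 333.3] [0.4856 0.4687 0.003 ]
tray 0.75 [312.4, 211.5] [0.5329 0.0185 0.    ]
```

View pics/scene0.png

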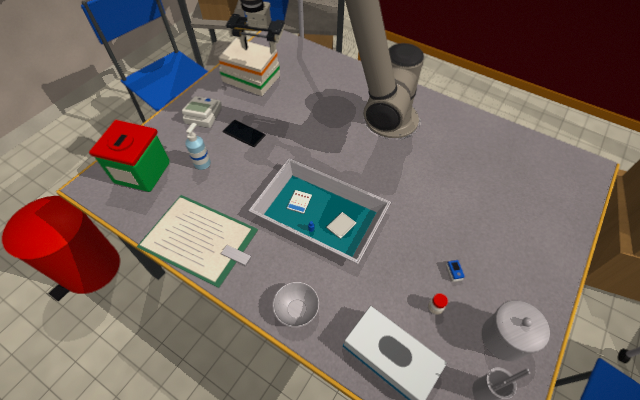

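View pics/side0.png

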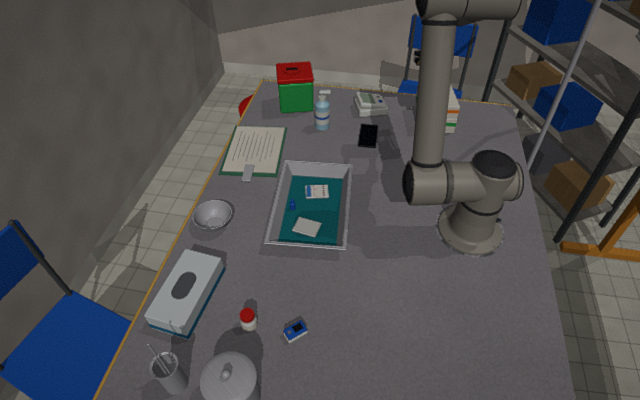

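The scene view shows the face-down cassette at (341,228), in the tray's +y half. The face-up one is at (296,200) and the dropper at (309,228). I'll push the cassette against the +y side, so first I move above the tray.

>>> {"op": "carry_out", "data": {"commands": [[[0.0437,-0.0308,0],0,0.45],[[0.0437,-0.0308,0],0,0.45],[[0.0437,-0.0308,0],0,0.45],[[0.0437,-0.0308,0],0,0.45],[[0.0437,-0.0308,0],0,0.45],[[0.0437,-0.0308,0],0,0.45],[[0.0437,-0.0308,0],0,0.45],[[0.0437,-0.0308,0],0,0.45],[[0.0437,-0.0308,0],0,0.45],[[0.0437,-0.0308,0],0,0.45],[[0.0437,-0.0308,0],0,0.45],[[0.0437,-0.0308,0],0,0.45],[[0,0,0],-0.173,0.45],[[0,0,0],-0.173,0.45],[[0,0,0],-0.173,0.45],[[0,0,0],-0.173,0.45],[[0,0,0],-0.173,0.45],[[0,0,0],-0.173,0.45],[[0,0,0],-0.173,0.45]]}}

```text
time: 2.88
tool_pos: [0.5455, 0.0397, 0.2437]
tool_rot: [-3.142, 0.0, 1.578]
contact_force: [0.8, -0.4, 0.3]
opening: 0.0415
grip_force: 0.0
```

```bash
cat >> h.py <<'E'
from scipy.spatial.transform import Rotation as Ro
def wrist(f=None):
    o=robot.observe(); c=shot('wrist',f)
    T=np.eye(4); T[:3,:3]=Ro.from_euler('xyz',o['tool_rot']).as_matrix(); T[:3,3]=o['tool_pos']
    c['view']=np.linalg.inv(T@np.array(c['T_tool_cam'])); return o,c
E
python3 - <<'E'
from h import *
np.set_printoptions(precision=4,suppress=True)
o,c=wrist('w1'); print(o['time'],o['tool_pos'],o['tool_rot'],o['opening'],o['contact_force'])
for t,z in(('test_down',.006),('test_up',.006),('dropper',.003)):
    for f in(robot.tip_of(c,t)[:1]): print(t,f['p'],f['at'],at_z(c,f['at'],z))
# corners of teal liner and white slab candidates in world
def rects(c,zs=.009):
    im=c['pixels'][:,:,::-1].copy(); hsv=cv2.cvtColor(im,cv2.COLOR_BGR2HSV)
    teal=cv2.inRange(hsv,(80,100,30),(100,255,255))
    n,l,s,_=cv2.connectedComponentsWithStats(teal); k=1+s[1:,4].argmax()
    cs,_=cv2.findContours((l==k).astype('u1') if 0 else (l==k).astype(np.uint8),cv2.RETR_CCOMP,cv2.CHAIN_APPROX_NONE)
    for q in cs:
        if cv2.contourArea(q)<80: continue
        z=.003 if cv2.contourArea(q)==max(map(cv2.contourArea,cs)) else zs
        w=np.array([at_z(c,p[0],z)[:2] for p in q],np.float32)*1000
        r=cv2.minAreaRect(w); print('px',q.mean(0)[0],'mm c',np.array(r[0]),'size',r[1],'ang',r[2])
rects(c)
for n in('scene','side'): print(n); rects(shot(n))
E
```

```text
2.875 [0.5455 0.0397 0.2437] [-3.1416  0.0001  1.5775] 0.04149824979572007 [ 0.7633 -0.3631  0.2746]
test_down 0.74 [321.6, 140.9] [0.5424 0.0886 0.006 ]
test_up 0.71 [316.4, 257.8] [ 0.5357 -0.0769  0.006 ]
dropper 0.48 [366.9, 197.0] [0.605  0.0134 0.003 ]
px [317.2227 158.7419] mm c [534.7773  48.7058] size (189.0292510986328, 246.9522705078125) ang 4.644081115722656
px [369.5577 197.8654] mm c [607.6727  13.3504] size (21.982275009155273, 28.987071990966797) ang 46.058074951171875
px [319.1429 137.8438] mm c [539.4344  91.5349] size (67.85598754882812, 85.48616027832031) ang 80.95552062988281
scene
px [321.5336 215.3953] mm c [535.8668   8.0473] size (189.41354370117188, 329.75048828125) ang 4.652936935424805
px [341.303  224.9697] mm c [539.5469  92.6646] size (69.59921264648438, 88.71632385253906) ang 80.78241729736328
px [299.0822 201.3014] mm c [538.2653 -76.6191] size (90.8862533569336, 70.48543548583984) ang 13.822176933288574
side
px [311.7458 211.0636] mm c [536.9768   3.3242] size (187.906005859375, 312.4936218261719) ang 4.62542724609375
px [306.2857 226.6753] mm c [537.5355  95.547 ] size (77.55899047851562, 91.4384536743164) ang 80.55278778076172
px [316.4595 191.2027] mm c [536.688  -73.9812] size (90.80574798583984, 81.03919982910156) ang 10.369623184204102
```

View pics/w1.png

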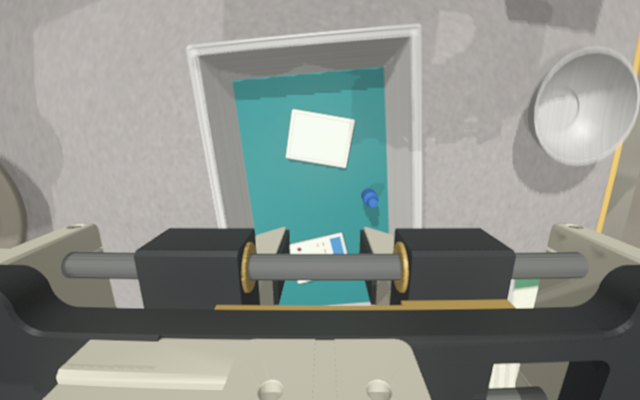

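The wrist view shows the plain cassette at (320,138), tilted about 14° against the tray, with the dropper at (369,198). I'll line the tool up with the tray and lower it behind the cassette.

>>> {"op": "carry_out", "data": {"commands": [[[-0.006,-0.002,0],-0.074,0.35],[[0,0,0.045],0,0.35],[[0,0,0.045],0,0.35],[[0,0,0.045],0,0.35],[[0,0,0.045],0,0.35],[[0,0,0.03],0,0.35],[[0,0,0.0117],0,0.35],[[0,0,0],0,0.35]]}}

```text
time: 4.18
tool_pos: [0.5437, 0.0337, 0.0221]
tool_rot: [-3.142, 0.0, 1.645]
contact_force: [-0.9, -0.0, -0.0]
opening: 0.0324
grip_force: 0.0
```

>>> {"op": "carry_out", "data": {"commands": [[[0.005,0,0],0,0.35],[[0.005,0,0],0,0.35],[[0.005,0,0],0,0.35],[[0.005,0,0],0,0.35],[[0.005,0,0],0,0.35],[[0.005,0,0],0,0.35],[[0.005,0,0],0,0.35],[[0.005,0,0],0,0.35],[[0.005,0,0],0,0.35],[[0.005,0,0],0,0.35],[[0.005,0,0],0,0.35],[[0.005,0,0],0,0.35],[[0.005,0,0],0,0.35]]}}

```text
time: 5.8
tool_pos: [0.5386, 0.0989, 0.022]
tool_rot: [-3.142, 0.0, 1.646]
contact_force: [0.8, 0.4, -0.1]
opening: 0.0321
grip_force: 0.1
```

```bash
python3 - <<'E'
from h import *
o,c=wrist('w2'); print(o['tool_pos'],o['contact_force'])
E
```

```text
[0.53859734 0.09885903 0.02195817] [ 0.78845622  0.38895681 -0.05966306]
```

View pics/w2.png

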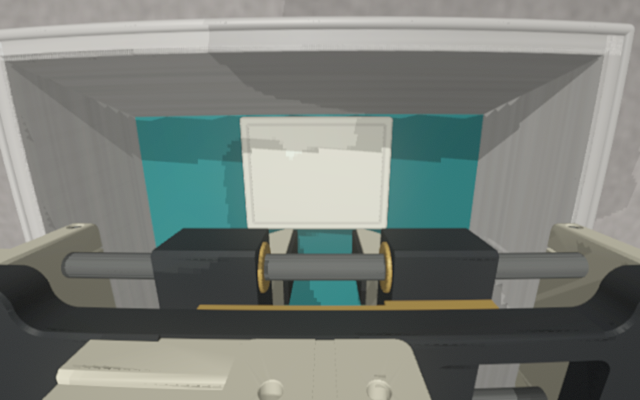

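The cassette (240–390, 117–228) now sits square with its front edge at the foot of the wall. I keep pushing gently.

>>> {"op": "carry_out", "data": {"commands": [[[0.004,0,0],0,0.35],[[0.004,0,0],0,0.35],[[0.004,0,0],0,0.35],[[0.004,0,0],0,0.35],[[0.004,0,0],0,0.35],[[0.004,0,0],0,0.35]]}}

```text
time: 6.6
tool_pos: [0.5368, 0.1227, 0.022]
tool_rot: [3.142, 0.0, 1.646]
contact_force: [-0.3, -0.1, -0.5]
opening: 0.032
grip_force: 0.2
```

```bash
python3 - <<'E'
from h import *
o,c=wrist('w3'); print(o['tool_pos'],o['contact_force'])
s=shot('side'); a=s['pixels'][140:280,230:390,::-1]
cv2.imwrite('pics/c3.png',np.vstack([cv2.resize(c['pixels'][:270,:,::-1],(640,270)),cv2.resize(a,(370,324),interpolation=2)[:, :].copy() if 0 else cv2.copyMakeBorder(cv2.resize(a,(370,324)),0,0,0,270,0)]))
E
```

```text
[0.53683109 0.12274911 0.02200887] [-0.27301818 -0.13586945 -0.46185749]
```

View pics/c3.png

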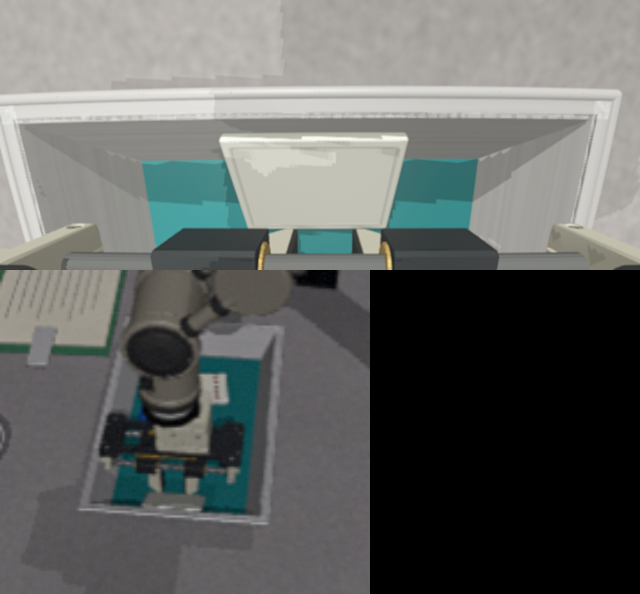

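The cassette's front edge is riding up the wall at row 137. I continue.

>>> {"op": "carry_out", "data": {"commands": [[[0.004,0,0],0,0.35],[[0.004,0,0],0,0.35],[[0.004,0,0],0,0.35],[[0.004,0,0],0,0.35],[[0.004,0,0],0,0.35],[[0.003,0,0],0,0.35],[[0.003,0,0],0,0.35],[[0.003,0,0],0,0.35],[[0,0,0],0,0.35]]}}

```text
time: 7.82
tool_pos: [0.5347, 0.1516, 0.022]
tool_rot: [3.141, 0.0, 1.646]
contact_force: [-0.0, 0.3, -1.3]
opening: 0.0317
grip_force: 0.0
```

```bash
python3 - <<'E'
from h import *
o,c=wrist('w4'); print(o['tool_pos'],o['contact_force'])
E
```

```text
[0.53469314 0.15160466 0.02199876] [-0.00934725  0.32427388 -1.25050234]
```

View pics/w4.png

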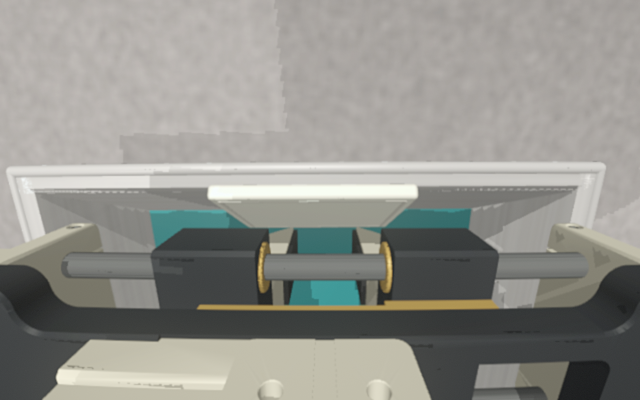

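The cassette leans at about 55–58° against the rim (top edge at row 190). I nudge it slightly further, then back off, rise and look.

>>> {"op": "carry_out", "data": {"commands": [[[0.002,0,0],0,0.35],[[0,0,0],0,0.35],[[-0.005,0,0],0,0.35],[[-0.01,0,0],0,0.35],[[-0.02,0,0],0,0.35],[[0,0,-0.03],0,0.35],[[0,0,-0.04],0,0.35],[[0,0,-0.04],0,0.35],[[0,0,0],0,0.35]]}}

```text
time: 9.0
tool_pos: [0.5392, 0.1173, 0.1352]
tool_rot: [3.135, 0.0, 1.645]
contact_force: [0.7, -0.3, -1.0]
opening: 0.0319
grip_force: 0.0
```

```bash
python3 - <<'E'
from h import *
o,c=wrist('w5'); print(o['tool_pos'],o['contact_force'])
R=np.array([[.9967,-.081],[.081,.9967]])
for p in [(-30,191,59),(50,191,59),(-30,160,3),(50,160,3)]:
    w=np.append(R@p[:2]+[536,8],p[2])/1000; print(p,proj(c,w))
E
```

```text
[0.53918434 0.11730414 0.1351818 ] [ 0.71106223 -0.28032503 -1.0073493 ]
(-30, 191, 59) [263.72941695 105.78363146]
(50, 191, 59) [374.16521201 105.05543865]
(-30, 160, 3) [277.39305797 144.31917086]
(50, 160, 3) [362.58139483 143.71853263]
```

View pics/w5.png

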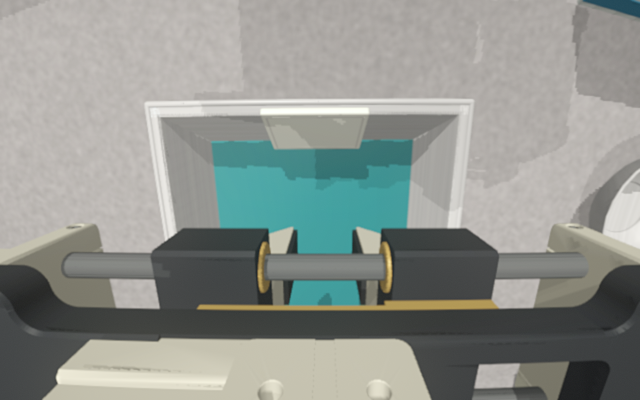

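The cassette leans stably on the wall: top edge at row 110, bottom at row 149, columns 262–368, as predicted. Next I go over it and down behind its raised edge.

>>> {"op": "carry_out", "data": {"commands": [[[0.03,-0.004,0],0,0.35],[[0.037,0,0],0,0.35],[[0.037,0,0],0,0.35],[[0,0,0],0,0.35],[[0,0,0.03],0,0.35],[[0,0,0.025],0,0.35],[[0,0,0.0105],0,0.35],[[0,0,0],0,0.35]]}}

```text
time: 10.05
tool_pos: [0.525, 0.2209, 0.0656]
tool_rot: [-3.139, 0.001, 1.645]
contact_force: [0.4, 0.3, 0.1]
opening: 0.0325
grip_force: 0.0
```

```bash
python3 - <<'E'
from h import *
o=robot.observe(); print(o['tool_pos'],o['contact_force'])
a=[]
for n,b in(('side',(170,270,250,380)),('scene',(180,280,290,420))):
    c=shot(n); a.append(cv2.resize(c['pixels'][b[0]:b[1],b[2]:b[3],::-1],(390,300),interpolation=cv2.INTER_CUBIC))
cv2.imwrite('pics/c6.png',np.hstack(a))
E
```

```text
[0.52501829 0.22092587 0.06559715] [0.43264298 0.25119353 0.13879416]
```

View pics/c6.png

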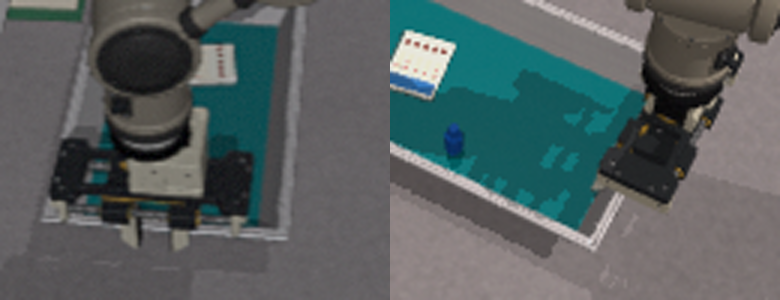

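>>> {"op": "carry_out", "data": {"commands": [[[0,0,-0.0035],0,0.35],[[0,0,0],0,0.35],[[-0.004,0,0],0,0.35],[[-0.004,0,0],0,0.35],[[-0.004,0,0],0,0.35],[[-0.004,0,0],0,0.35],[[-0.004,0,0],0,0.35],[[-0.004,0,0],0,0.35]]}}

```text
time: 11.15
tool_pos: [0.5272, 0.1976, 0.07]
tool_rot: [-3.142, 0.0, 1.646]
contact_force: [0.2, 0.4, 0.3]
opening: 0.0321
grip_force: 0.0
```

```bash
python3 - <<'E'
from h import *
o,c=wrist('w7'); print(o['tool_pos'],o['contact_force'])
E
```

```text
[0.52718963 0.19763341 0.06996579] [0.16299852 0.42084782 0.33825571]
```

View pics/w7.png

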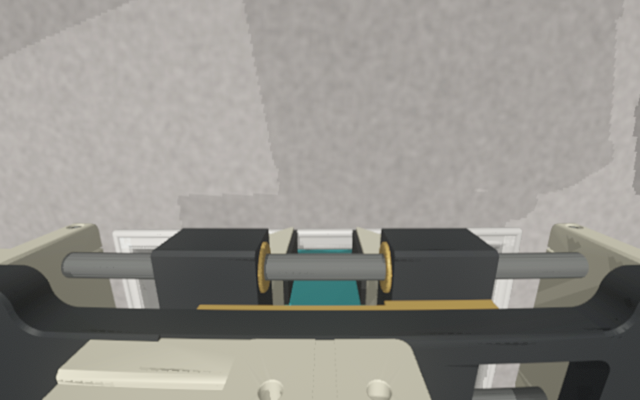

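The gripper hides the cassette in this view: only the rim at row 240 shows between the fingers. I continue the gentle push past vertical.

>>> {"op": "carry_out", "data": {"commands": [[[-0.004,0,0],0,0.35],[[-0.004,0,0],0,0.35],[[-0.004,0,0],0,0.35],[[-0.004,0,0],0,0.35],[[-0.004,0,0],0,0.35],[[-0.004,0,0],0,0.35],[[-0.004,0,0],0,0.35],[[-0.004,0,0],0,0.35],[[-0.004,0,0],0,0.35],[[0,0,0],0,0.35],[[0,0,-0.03],0,0.35],[[0,0,-0.05],0,0.35],[[0,0,-0.05],0,0.35],[[-0.05,0,0],0,0.35],[[-0.05,0,0],0,0.35],[[0,0,0],0,0.35]]}}

```text
time: 13.2
tool_pos: [0.5376, 0.0596, 0.2002]
tool_rot: [3.141, 0.001, 1.642]
contact_force: [-0.4, 1.3, 0.2]
opening: 0.0328
grip_force: 0.0
```

```bash
python3 - <<'E'
from h import *
o,c=wrist('w8'); print(o['time'],o['tool_pos'],o['contact_force'])
for t in('test_down','test_up','dropper'):
    for f in(robot.tip_of(c,t)[:2]): print(t,f['p'],f['at'],at_z(c,f['at'],.006))
E
```

```text
13.2 [0.53760465 0.05959773 0.20016053] [-0.36881732  1.33531041  0.2040756 ]
test_down 0.68 [326.0, 123.0] [0.535278   0.13048067 0.006     ]
test_up 0.57 [317.3, 286.7] [ 0.53905805 -0.07792617  0.006     ]
dropper 0.63 [375.5, 222.4] [0.60497868 0.01651648 0.006     ]
```

View pics/w8.png

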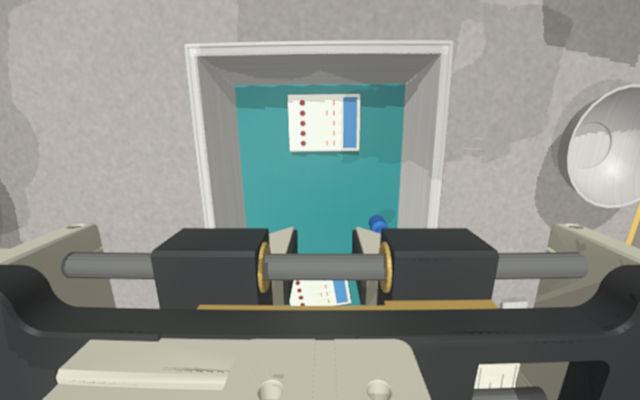

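The cassette now lies flat with its windows and blue bar up (288–360, 95–152). The dropper (377,223) and the other cassette (318,290) have not moved, and the arm is clear.

```bash
python3 -c "from cell import robot; print(robot.hand_in())"
```

```text
the job is handed in; nothing more can be done
None
```

The face-down cassette now lies flat on the liner with its windows up, tipped over against the tray's +y side without being pinched or lifted; the other cassette and the dropper bottle look unmoved in the last picture, and the job was handed in at about 13 s, though no verdict came back.

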